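# Fish the spirit level out of a sign cabinet

### The job

A spirit level was left lying inside the shallow sign cabinet, and it is longer than the cabinet's hatch in every direction. Take hold of it through the hatch, tilt it so that one end comes out first, bring it out without forcing it against the cabinet, and finish while still holding it in the gripper, still, above the cabinet, with at least 5 cm of air between the whole level and the cabinet's top. Leave the wooden batten in the cabinet and everything else on the bench where it is.

Things in the scene. Friction and masses are not known exactly. Their poses are not given: they have to be found in the camera images.
- hatch (a point): Centre of the hatch, at the height of the cabinet's top face: a rectangular opening in the top, 190 mm (x) by 170 mm (y), in the middle of it; the rest of the top overhangs the inside. The inner floor is 62 mm below this point, the underside of the top 4 mm below it, the inner end walls 211 mm away along x either way. Axes as for the cabinet.
- cabinet: White sheet-metal sign cabinet fixed to the bench, lying on its back: 430 mm (its x) by 240 mm (its y), 66 mm high; walls, floor and top 4 mm thick. Origin at the centre of its underside. x runs along its long side, away from the robot, turned up to about 30 degrees either way from straight ahead; z up.
- level_center (a point): Centre (half-way up) of the loose spirit level: aluminium bar 270 mm long (its x), 20 mm wide (y), 24 mm high (z), 0.15 to 0.31 kg, evenly weighted, black end caps. It stands on its 20 mm wide edge on the cabinet's floor, along the cabinet's x within 3 degrees about midway across the hatch, both ends under the top. Grip it across its width.
- level: The same spirit level; origin at the centre of its underside, axes as above.
- level_end_a (a point): Centre of the end face of the level at its +x end, half-way up (135 mm from the centre).
- level_end_b (a point): Centre of the end face of the level at its -x end.
- batten_center (a point): Centre of a plain wooden batten 150 x 18 x 18 mm, loose, lying in the cabinet beside the level on the cabinet's +y side (56 to 78 mm between centre lines). To be left.
- tape_center (a point): Centre of a roll of tape, 84 mm across and 24 mm high, lying flat on the cabinet's top on the end away from the robot, beyond the hatch. To be left.
- jar: Screw jar 64 mm across, 80 mm high, on the bench; origin under its centre. To be left.
- can: Paint can 72 mm across, 100 mm high; origin under its centre. To be left.
- blank: Flat wooden ring 150 mm across, 18 mm high, a letter blank; origin under its centre. To be left.
- mug: White mug 80 mm across, 90 mm high; origin under its centre. To be left.

How it is judged:
On the way:
1. one end of the gripped level is up out of the hatch while its other end is still inside the cabinet (((height (world z) of level_end_a above 0.079 m and height (world z) of level_end_b below 0.056 m) or (height (world z) of level_end_b above 0.079 m and height (world z) of level_end_a below 0.056 m)) and horizontal distance between level_center and hatch below 0.15 m and contact force between level and the fingers above 0.5 N), for 0.1 s.
At the end, for the whole second after the job is handed in: The level is held still (under 3 cm/s) by the fingers, both ends' centres at least 128 mm above the bench (50 mm clear of the cabinet's top), its centre within 250 mm of the hatch's centre seen from above, touching the cabinet nowhere (height (world z) of each of level_end_a, level_end_b above 0.128 m and horizontal distance between level_center and hatch below 0.25 m and contact force between level and the fingers above 1 N and contact force between level and cabinet below 0.1 N and linear speed of level below 0.03 m/s); the arm keeps its last pose, push and grip.
It fails at once if a bystander (batten, tape roll, jar, can, wooden ring, mug) is moved more than 30 mm (distance of any of batten_center, tape_center, jar, can, blank, mug from where it was at the start of the episode above 0.03 m).
It fails at once if the level is forced against the cabinet with more than 40 N (contact force between level and cabinet above 40 N).
It also fails if it takes over 42 s, if anything falls off the work surface, if the arm or the gripper's body presses on something with over 40 N, if the wrist force passes 120 N, or if a joint passes its speed limit or range.

### The arm

A 6-joint arm with a two-finger parallel gripper is mounted at the origin on the work surface. World frame = base frame: x ahead of the robot, y to its left, z up, the work surface at z = 0. Lengths are in m, angles in rad, forces in N, time in s.
With the tool pointing down it reaches from about 0.275 to 0.75 m from the base axis. Payload 10.2 kg.
Tool frame: the origin (TCP) lies midway between the tips of the shut fingers; the grasp point (between the pads) lies behind it (manip.tcp_to_grasp is the z of the grasp point in the tool frame, in m); z points along the fingers, y is the line along which they close (so a half turn about z gives the same grasp; the last joint's range is limited). The gripper opens to 85 mm and grips with 20 to 120 N. Pads are 22 mm wide; open, the fingers measure 114 mm over their backs; the gripper's body (76 mm by 85 mm) begins 54 mm behind the grasp point. The pads swing forward as they close: fully open they stand 13 mm farther back than shut.
Start: joints at [-1.382, 0.313, 1.498, -0, 1.331, -0.223], TCP at [0.21, -0.481, 0.231] pointing down, gripper open.
Joint ranges: [-2.94, 2.94], [-0.97, 2.17], [0.19, 2.56], [-1.23, 4.37], [0.02, 3.11], [-2.88, 2.88]. Speed limits (rad/s): [2.39, 2.39, 3.01, 3.14, 3.14, 3.14].

### API

Orientations are given as a 3x3 rotation matrix whose columns are the frame's x, y, z axes.
In Python, from rig import manip, eyes gives the robot as it stands. The module is installed in compiled form; this text tells all that it offers.
- The arm moves only by the tool jog_arm, never from a script. Its argument "increments" is a list of rows, each a list of 7 numbers: the finger opening in mm, from 0 to 85.4, then the shift along the tool's x, y, z in mm, then the turn, a rotation vector about the tool's x, y, z in rad. In form: [[hand, dx, dy, dz, ax, ay, az], ...]. A call has 1 to 5 rows; each row is the pose to reach, as a shift and turn from the pose commanded when the call began, along the tool's axes at that moment; what a row does not reach only later rows make up. A row lasts 1/8 s, in which the tool goes at most 62.5 mm and 10.7 degrees, less where a joint would pass 70% of its speed; a pose out of reach is approached as far as the arm can. A call with a gripper value outside its range is refused whole. The fingers move at their own pace and stop on an object; "newtons" is the grip in N (left out, the last holds). Time passes only in rows, so rows that repeat a pose let the fingers close. It gives the time, the measured TCP pose, the force, the opening and the grip force at its end, in the units of the state.
- manip.observe(): the state, without advancing time (a new reading comes with each control period).
- eyes.capture(name): name is "side" or "top" or "wrist"; returns a dict with "image" (420x560x3 uint8, red, green, blue), "fx", "fy", "cx", "cy" (pixels), "k1" (the pictures are not rectified: a ray, as slopes to the right and down, at radius r is drawn at 1 + k1 r^2 times it, then the intrinsics apply), "extrinsics" (4x4, takes a point from world to camera coordinates); the wrist camera has in their place "tool_from_camera" (4x4, takes a point from camera to tool coordinates, whose origin is the TCP and whose axes are the flange's). Camera axes: x right, y down, z forward; pixel columns grow to the right and rows downward; lengths in m; the calibration is good to about 2 mm. A picture is of the moment at which its call begins: read the wrist's pose just before it. There is no depth.
- manip.job_done(): hands the job in; it is judged then, once.
Trained networks look in the newest picture that a camera, given by its name, has taken for a name from the list of things; names that differ only in an ending like _2 or _b are one class to them, and where a whole thing is asked for, a point or a joint stands for the part that bears it (a point fixed in the world has none). Each returns a list of dicts, best first, with "conf" (0 to 1); they miss things now and then, are a little off and sometimes report something else, mostly with a low value. They report only what shows in the picture. A call takes as long as a camera call.
- eyes.look_for(camera, thing): "extent" ([left, top, right, bottom] in pixels, round what is visible of it).
- eyes.silhouettes(camera, thing): "mask" (420x560 bool, what is visible of it) and "extent" ([left, top, right, bottom] in pixels, round what is visible of it).
- eyes.mark_of(camera, thing): "pixel" ([row, column] in pixels: a listed point, or the origin of a listed thing).
The state is a dict: "time_s": time; "joint_positions": joint angles; "dq": joint speeds; "tau": joint torques, N m; "tool_pos": TCP position; "tool_rot": TCP orientation; "contact_force": force on the tool from outside, world axes, zero at the start; "torque": the same for the moment, N m; "opening": finger opening in m; "grip_force": force on a finger pad.
Only numpy, scipy, OpenCV 4.12 (cv2) and the standard library are available. Lean on these libraries where they do the work, as an engineer would, in place of code of your own. Each camera call takes 0.05 s, during which the arm holds its last target. There are 200 camera calls.

## Working session

There is one attempt and no reset: what is moved stays moved. The work goes in short steps, Python scripts to look and compute and a tool call to move; the robot and the scene stay as the last step left them, time stands still between calls to the robot, and variables do not carry over. Pictures are saved under pics/ and viewed, at most 10 in all, crops included, and the job is handed in when it is done.

Besides the shell and the picture viewer there is one more tool, called after "Emit:" as name(argument=value, ...) on one line, values as JSON. jog_arm: Moves the arm, as the interface text tells. Its arguments: {"type":"object","properties":{"increments":{"type":"array","items":{"type":"array","items":{"type":"number"}}},"newtons":{"type":"number"}},"required":["increments"]}

```bash
mkdir -p pics
cat > h.py <<'E'
import numpy as np, cv2
from rig import manip, eyes
def cap(n):
    s=manip.observe(); c=eyes.capture(n)
    if n=="wrist":
        T=np.eye(4);T[:3,:3]=s["tool_rot"];T[:3,3]=s["tool_pos"]
        c["wc"]=T@np.array(c["tool_from_camera"])
    else: c["wc"]=np.linalg.inv(np.array(c["extrinsics"]))
    return c
def onz(c,px,z):  # px (row,col) -> world point at height z
    d=np.array([(px[1]-c["cx"])/c["fx"],(px[0]-c["cy"])/c["fy"]]);u=d.copy()
    for _ in range(20): u=d/(1+c["k1"]*(u@u))
    r=c["wc"][:3,:3]@np.array([*u,1]);o=c["wc"][:3,3]
    return o+r*(z-o[2])/r[2]
def save(c,f): cv2.imwrite("pics/"+f,c["image"][:,:,::-1])
E
python3 - <<'E'
from h import *
np.set_printoptions(precision=4,suppress=True)
print(manip.tcp_to_grasp,manip.observe())
Z=dict(hatch=.066,level_center=.016,level_end_a=.016,level_end_b=.016,batten_center=.013,tape_center=.078,jar=0,can=0,blank=0,mug=0,cabinet=0)
ims=[]
for n in("top","side"):
    c=cap(n);ims.append(c["image"]);print(n,c["wc"][:3,3])
    for t,z in Z.items():
        for m in eyes.mark_of(n,t)[:2]: print(t,round(m["conf"],2),np.round(m["pixel"]),onz(c,m["pixel"],z))
    save(c,n+"0.png")
E
```

```text
-0.0187 {'time_s': 0.0, 'joint_positions': array([-1.3824,  0.3134,  1.4985,  0.    ,  1.331 , -0.2234]), 'dq': array([ 0.0008,  0.0005, -0.0007,  0.0005,  0.0001, -0.0026]), 'tau': array([ -0.0006, -41.2265, -25.9746,  -0.0002,   0.0041,  -0.    ]), 'tool_pos': array([ 0.2101, -0.4808,  0.2307]), 'tool_rot': array([[ 0.9164,  0.4003, -0.0002],
       [ 0.4003, -0.9164,  0.0013],
       [ 0.0003, -0.0012, -1.    ]]), 'contact_force': array([0.1261, 0.2977, 0.1053]), 'torque': array([-0.0077, -0.0369,  0.0191]), 'grip_force': 0.0, 'opening': 0.08495032888156345}
top [0.3543 0.0197 1.5342]
hatch 0.64 [211. 292.] [ 0.6188 -0.043   0.066 ]
level_center 0.67 [213. 296.] [ 0.6225 -0.0585  0.016 ]
level_end_a 0.61 [169. 289.] [ 0.7614 -0.033   0.016 ]
level_end_a 0.18 [273. 406.] [ 0.4464 -0.3964  0.016 ]
level_end_b 0.61 [169. 289.] [ 0.7614 -0.033   0.016 ]
level_end_b 0.18 [273. 406.] [ 0.4464 -0.3964  0.016 ]
batten_center 0.8 [213. 270.] [0.6203 0.0235 0.013 ]
tape_center 0.65 [162. 267.] [0.765  0.0339 0.078 ]
jar 0.66 [170. 288.] [ 0.762 -0.033  0.   ]
jar 0.59 [273. 153.] [0.4283 0.3708 0.    ]
can 0.66 [272. 407.] [ 0.4496 -0.4039  0.    ]
blank 0.25 [214. 291.] [ 0.6217 -0.0447  0.    ]
mug 0.6 [228. 399.] [ 0.5864 -0.3821  0.    ]
cabinet 0.8 [217. 293.] [ 0.6127 -0.0495  0.    ]
side [0.5113 0.7817 0.8544]
hatch 0.73 [206. 261.] [ 0.627  -0.0278  0.066 ]
level_center 0.84 [215. 266.] [ 0.6192 -0.0457  0.016 ]
level_end_a 0.9 [209. 318.] [ 0.4886 -0.081   0.016 ]
level_end_b 0.9 [209. 318.] [ 0.4886 -0.081   0.016 ]
tape_center 0.88 [220. 200.] [0.7572 0.0467 0.078 ]
jar 0.81 [385. 338.] [0.433  0.3725 0.    ]
can 0.8 [144. 335.] [ 0.4484 -0.3803  0.    ]
can 0.48 [389. 338.] [0.4331 0.3819 0.    ]
blank 0.43 [386. 339.] [0.4313 0.3744 0.    ]
mug 0.65 [141. 288.] [ 0.5901 -0.3837  0.    ]
mug 0.62 [207. 265.] [ 0.6268 -0.0914  0.    ]
cabinet 0.59 [223. 259.] [ 0.6336 -0.0319  0.    ]
```

```bash
python3 -c "
import cv2,numpy as np
a=[cv2.imread(f'pics/{n}0.png') for n in('top','side')]
cv2.imwrite('pics/both.png',cv2.resize(np.vstack(a),(400,600)))"
```

```text
(no output)
```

View pics/top0.png

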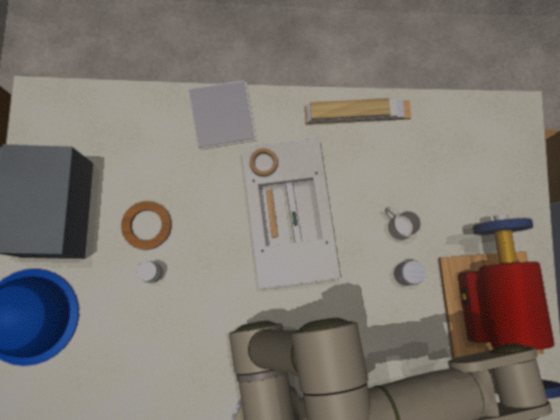

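View pics/side0.png

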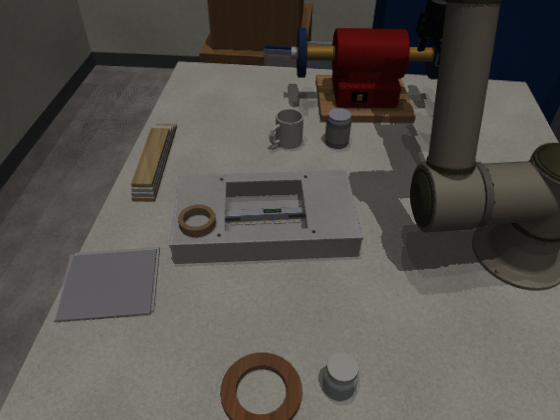

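The cabinet is yawed about +7° with its centre near pixel (292,213) in the top view. The level shows from about (288,182) to (298,242), the batten to its left at (270,213), and the tape at (263,162). I'll move above the hatch for a wrist look.

Emit:
jog_arm(increments=[[85,60,-29,0,0,0,0.03],[85,120,-58,0,0,0,0.06],[85,174,-85,0,0,0,0.1],[85,228,-111,0,0,0,0.15],[85,280,-137,0,0,0,0.2]])

```text
time_s: 1.82
tool_pos: [0.4129, -0.2418, 0.2315]
tool_rot: [[0.978, 0.208, 0.0], [0.208, -0.978, -0.0], [0.0, 0.0, -1.0]]
contact_force: [0.3, -1.2, -0.2]
opening: 0.085
grip_force: 0.0
```

```bash
cat > rel.py <<'E'
import sys; from h import *
from scipy.spatial.transform import Rotation as R
# usage: rel.py x y z yaw pitch(deg): jog to world TCP pose; tool x along yaw, then pitched so +x end rises
x,y,z,yaw,p=map(float,sys.argv[1:]);s=manip.observe()
T=R.from_euler("z",yaw,degrees=True)*R.from_euler("y",-p,degrees=True)*R.from_matrix(np.diag([1,-1,-1]))
R0=R.from_matrix(s["tool_rot"])
print("now",s["time_s"],np.round(s["tool_pos"],4),"yawdeg",np.degrees(np.arctan2(*s["tool_rot"][1::-1,0])))
print(np.round(R0.inv().apply(np.array([x,y,z])-s["tool_pos"])*1000,1),np.round((R0.inv()*T).as_rotvec(),4))
E
python3 rel.py .57 -.047 .25 7 0
```

```text
now 1.825 [ 0.4129 -0.2418  0.2315] yawdeg 12.032973673367003
[ 194.2 -157.8  -18.5] [ 0.0005 -0.0004  0.0878]
```

Emit:
jog_arm(increments=[[85,48,-39,-5,0,0,0.03],[85,96,-78,-10,0,0,0.06],[85,145,-118,-15,0,0,0.088],[85,194,-158,-18.5,0,0,0.088],[85,194,-158,-18.5,0,0,0.088]])

```text
time_s: 2.45
tool_pos: [0.5697, -0.0451, 0.2494]
tool_rot: [[0.992, 0.128, 0.0], [0.128, -0.992, 0.0], [0.0, -0.0, -1.0]]
contact_force: [-0.5, 0.1, -0.6]
opening: 0.0848
grip_force: 0.0
```

Run:
```python
from h import *
np.set_printoptions(precision=4,suppress=True)
c=cap("wrist");save(c,"w0.png");print(c["wc"])
Z=dict(hatch=.066,level_center=.016,level_end_a=.016,batten_center=.013,tape_center=.078)
for t,z in Z.items():
    for m in eyes.mark_of("wrist",t)[:2]: print(t,round(m["conf"],2),np.round(m["pixel"]),onz(c,m["pixel"],z))
for t,z in(("level",.028),("batten_center",.022)):
  for m in eyes.silhouettes("wrist",t)[:1]:
    k=m["mask"].astype(np.uint8);b=cv2.boxPoints(cv2.minAreaRect(np.argwhere(k).astype(np.float32)[:,::-1].copy()))
    print(t,m["conf"],m["extent"]);print(np.array([onz(c,q[::-1],z) for q in b]))
```

```text
[[ 0.1277 -0.9412 -0.3129  0.6493]
 [-0.9918 -0.1208 -0.0413 -0.0349]
 [ 0.0011  0.3156 -0.9489  0.3911]
 [ 0.      0.      0.      1.    ]]
hatch 0.57 [137. 284.] [ 0.6185 -0.04    0.066 ]
level_center 0.9 [129. 291.] [ 0.624  -0.0478  0.016 ]
level_center 0.31 [124. 238.] [0.6225 0.0156 0.016 ]
level_end_a 0.52 [127. 292.] [ 0.6266 -0.0485  0.016 ]
batten_center 0.95 [124. 236.] [0.622  0.0175 0.013 ]
level 0.92 [277.9, 34.6, 303.6, 218.9]
[[ 0.7191 -0.0215  0.028 ]
 [ 0.7223 -0.0412  0.028 ]
 [ 0.5166 -0.0787  0.028 ]
 [ 0.5128 -0.0551  0.028 ]]
batten_center 0.65 [227.0, 52.3, 246.1, 186.6]
[[ 0.6916  0.0371  0.022 ]
 [ 0.6951  0.0182  0.022 ]
 [ 0.5503 -0.0042  0.022 ]
 [ 0.5462  0.0172  0.022 ]]
```

View pics/w0.png

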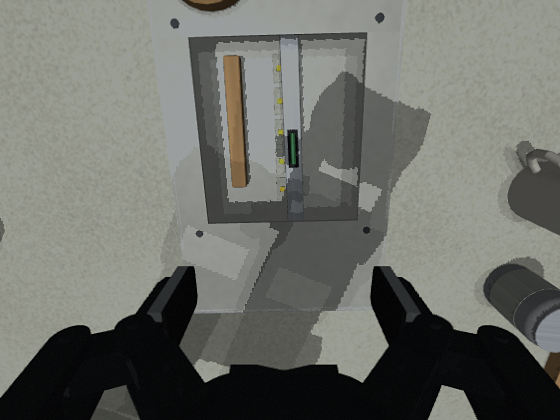

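The hatch corners are at about (189,38), (367,33), (358,219) and (208,222). The level's top strip runs from (290,38) to (295,215), with its green vial at (293,148). The batten is at left, cols 225–246.

Run:
```python
from h import *
np.set_printoptions(precision=4,suppress=True)
c=cap("wrist")
P=[onz(c,q[::-1],.066) for q in [(189,38),(367,33),(358,219),(208,222)]];P=np.array(P);print(P,P.mean(0))
d=(P[0]+P[1]-P[2]-P[3])/2;e=(P[0]+P[3]-P[1]-P[2])/2;print("hatch yaw",np.degrees(np.arctan2(d[1],d[0])),np.degrees(np.arctan2(-e[0],e[1])),np.linalg.norm(d),np.linalg.norm(e))
m=eyes.silhouettes("wrist","level")[0]["mask"]
for r in(60,100,140,180,210):
    k=np.flatnonzero(m[r]);print(r,k.min(),k.max(),onz(c,(r,k.min()),.028),onz(c,(r,k.max()+1),.028))
v=cv2.resize(c["image"][25:230,180:375],None,fx=2.9,fy=2.9,interpolation=cv2.INTER_NEAREST)
cv2.imwrite("pics/w0c.png",v[:,:,::-1])
```

```text
[[ 0.6976  0.0565  0.066 ]
 [ 0.7223 -0.1104  0.066 ]
 [ 0.5368 -0.1387  0.066 ]
 [ 0.5126  0.0299  0.066 ]] [ 0.6173 -0.0407  0.066 ]
hatch yaw 8.416148213711821 8.290915839760467 0.18730863004055087 0.16947120006339073
60 276 294 [ 0.6933 -0.0263  0.028 ] [ 0.6957 -0.0467  0.028 ]
100 280 296 [ 0.6531 -0.0355  0.028 ] [ 0.6554 -0.0544  0.028 ]
140 281 298 [ 0.6095 -0.0418  0.028 ] [ 0.612  -0.0626  0.028 ]
180 283 299 [ 0.5625 -0.0499  0.028 ] [ 0.565  -0.0704  0.028 ]
210 286 300 [ 0.5248 -0.0583  0.028 ] [ 0.527  -0.0769  0.028 ]
```

View pics/w0c.png

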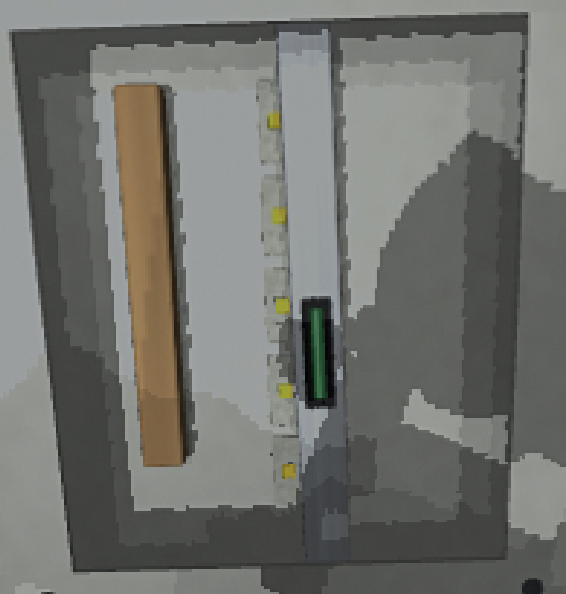

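```bash
python3 rel.py .655 -.0447 .11 10.3 0;python3 rel.py .655 -.0447 .007 10.3 0
```

```text
now 2.95 [ 0.5681 -0.0488  0.2499] yawdeg 7.037757267851238
[ 86.7   6.5 140. ] [ 0.0001 -0.0002 -0.0569]
now 2.95 [ 0.5681 -0.0488  0.2499] yawdeg 7.037757267851238
[ 86.7   6.5 243. ] [ 0.0001 -0.0002 -0.0569]
```

Emit:
jog_arm(increments=[[50,40,3,45,0,0,-0.03],[50,86.7,6.5,90,0,0,-0.057],[50,86.7,6.5,140,0,0,-0.057],[50,86.7,6.5,140,0,0,-0.057],[50,86.7,6.5,140,0,0,-0.057]])

```text
time_s: 3.58
tool_pos: [0.6559, -0.0444, 0.1125]
tool_rot: [[0.984, 0.18, 0.003], [0.18, -0.984, -0.001], [0.003, 0.001, -1.0]]
contact_force: [0.4, 0.2, -0.2]
opening: 0.05
grip_force: 0.0
```

```bash
python3 - <<'E'
from h import *
np.set_printoptions(precision=4,suppress=True)
manip_=eyes.capture("side");c=cap("wrist");save(c,"w1.png");print(manip.observe()["opening"])
m=eyes.silhouettes("wrist","level")
if m:
  m=m[0]["mask"];rr=np.flatnonzero(m.any(1));print(rr.min(),rr.max())
  for r in np.linspace(rr.min()+5,rr.max()-5,6).astype(int):
    k=np.flatnonzero(m[r]);print(r,k.min(),k.max(),onz(c,(r,k.min()),.028),onz(c,(r,k.max()+1),.028))
E
python3 rel.py .655 -.0447 .007 10.3 0
```

```text
0.05006646392094912
141 369
146 268 294 [ 0.7058 -0.0244  0.028 ] [ 0.7093 -0.0438  0.028 ]
189 268 293 [ 0.6738 -0.0297  0.028 ] [ 0.6773 -0.0492  0.028 ]
233 269 292 [ 0.6381 -0.0364  0.028 ] [ 0.6415 -0.0553  0.028 ]
276 269 292 [ 0.5995 -0.0429  0.028 ] [ 0.6031 -0.0627  0.028 ]
320 270 293 [ 0.5559 -0.051   0.028 ] [ 0.5596 -0.072   0.028 ]
364 270 290 [ 0.5068 -0.0592  0.028 ] [ 0.5103 -0.0786  0.028 ]
now 3.725 [ 0.656  -0.0443  0.1126] yawdeg 10.34993842606656
[ -1.4   0.  105.6] [ 0.0017 -0.0038  0.0009]
```

View pics/w1.png

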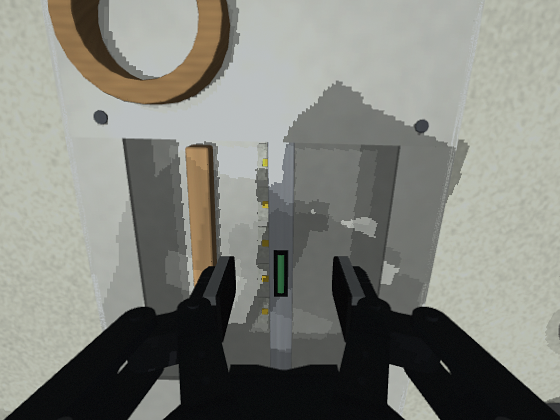

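The level runs vertically between the fingers at cols 270–293. The batten is just left of the left finger, lower down, and the tape is at the top left. Descending.

Emit:
jog_arm(increments=[[50,-1,-1,40,0,0,0],[50,-1,-1,75,0,0,0],[50,-1,-1,95,0,0,0],[50,-1,-1,104,0,0,0],[50,-1,-1,104,0,0,0]])

```text
time_s: 4.35
tool_pos: [0.6544, -0.0433, 0.0065]
tool_rot: [[0.984, 0.18, 0.001], [0.18, -0.984, -0.0], [0.001, 0.0, -1.0]]
contact_force: [0.6, 0.4, -0.0]
opening: 0.0503
grip_force: 0.0
```

Emit:
jog_arm(increments=[[12,0,0,0,0,0,0],[12,0,0,0,0,0,0],[12,0,0,0,0,0,0],[12,0,0,0,0,0,0],[12,0,0,0,0,0,0]], newtons=90)

```text
time_s: 4.97
tool_pos: [0.6547, -0.0434, 0.0072]
tool_rot: [[0.984, 0.18, 0.002], [0.18, -0.984, -0.001], [0.002, 0.001, -1.0]]
contact_force: [-0.7, -0.7, 7.3]
opening: 0.018
grip_force: 89.4
```

Emit:
jog_arm(increments=[[12,0,0,-4,0,0,0],[12,0,0,-8,0,0,0],[12,-15,0,-8,0,0,0.01],[12,-30,0,-8,0,0,0.02],[12,-30,0,-8,0,0,0.03]])

```text
time_s: 5.6
tool_pos: [0.624, -0.0487, 0.0139]
tool_rot: [[0.989, 0.149, -0.001], [0.149, -0.989, 0.0], [-0.001, -0.0, -1.0]]
contact_force: [0.8, 0.2, -1.4]
opening: 0.0183
grip_force: 88.1
```

Run:
```python
from h import *
np.set_printoptions(precision=4,suppress=True)
c=cap("side");s=manip.observe();print(s["contact_force"],s["opening"],s["tool_pos"])
m=eyes.silhouettes("side","level")
print([(a["conf"],a["extent"]) for a in m])
v=cv2.resize(c["image"][150:280,160:370],None,fx=3.8,fy=3.8,interpolation=cv2.INTER_CUBIC)
cv2.imwrite("pics/s1.png",v[:,:,::-1])
```

```text
[-0.3508 -0.2165 -1.4429] 0.018247683346462096 [ 0.6247 -0.0487  0.014 ]
[(0.96, [227.6, 205.7, 305.6, 223.4])]
```

View pics/s1.png

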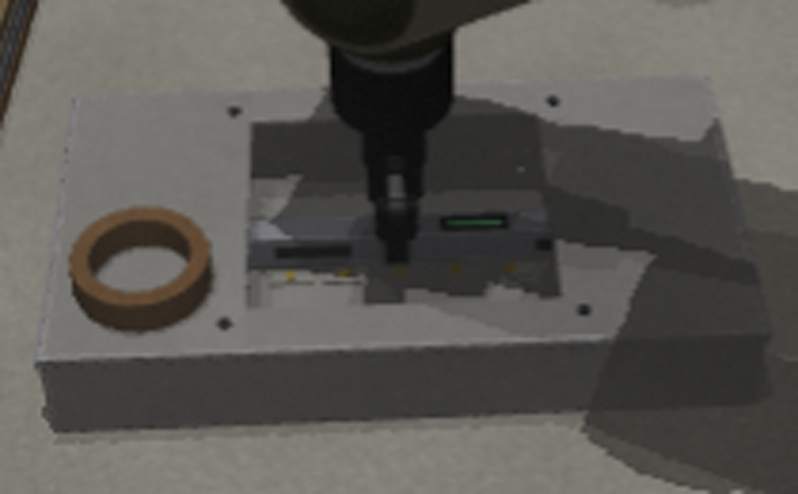

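The level is gripped at (395,230) in the crop. Its far end is still hidden under the hatch's left edge, so I'll slide on.

Emit:
jog_arm(increments=[[12,-10,0,0,0,0,0],[12,-20,0,0,0,0,0],[12,-20,0,0,0,0,0]])

```text
time_s: 6.08
tool_pos: [0.6041, -0.0517, 0.0139]
tool_rot: [[0.989, 0.15, -0.0], [0.15, -0.989, 0.0], [-0.0, -0.0, -1.0]]
contact_force: [-0.6, 0.1, -1.7]
opening: 0.0178
grip_force: 88.2
```

Run:
```python
from h import *
np.set_printoptions(precision=4,suppress=True)
c=cap("side");s=manip.observe();print(s["contact_force"],s["opening"],s["tool_pos"])
m=eyes.silhouettes("side","level")
print([(a["conf"],a["extent"]) for a in m])
w=cap("wrist");t=eyes.mark_of("wrist","level_end_a");print(t[:2],[onz(w,q["pixel"],.023) for q in t[:2]])
v=np.vstack([cv2.resize(c["image"][180:245,200:330],None,fx=4,fy=4,interpolation=cv2.INTER_CUBIC),cv2.resize(w["image"][:300],(520,280))])
cv2.imwrite("pics/s2.png",v[:,:,::-1])
```

```text
[-0.0772 -0.5253 -2.3063] 0.01822127527308581 [ 0.6046 -0.0517  0.014 ]
[(0.56, [232.4, 204.0, 303.9, 220.8])]
[{'pixel': [44.7, 284.3], 'conf': 0.8}] [array([ 0.7065, -0.0368,  0.023 ])]
```

View pics/s2.png

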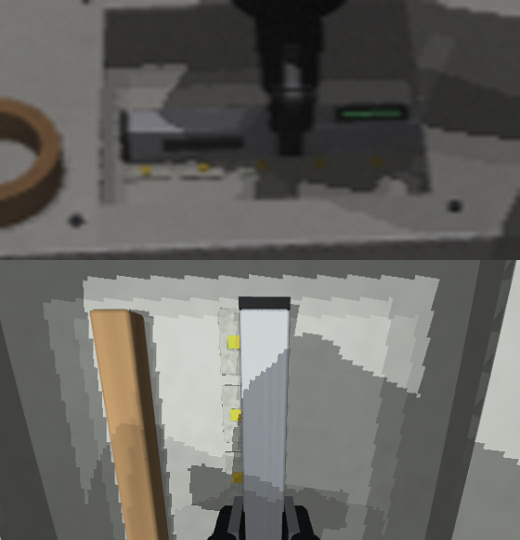

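The wrist view shows the far black end cap free inside the hatch (crop about (264,303)), with a few mm gap. The grip is about 32 mm from the level's centre, so I'll slide 8 mm more and then tilt the far end up.

```bash
python3 rel.py .5966 -.0529 .054 8.6 15
```

```text
now 6.275 [ 0.605  -0.0516  0.0139] yawdeg 8.642205254025443
[ -8.4   0.  -40.1] [0.     0.2615 0.0007]
```

Emit:
jog_arm(increments=[[12,-8,0,-2,0,0,0],[12,-8,0,-11,0,0.065,0],[12,-8,0,-21,0,0.13,0],[12,-8,0,-31,0,0.195,0],[12,-8,0,-40.5,0,0.26,0]])

```text
time_s: 6.9
tool_pos: [0.5964, -0.0528, 0.0548]
tool_rot: [[0.955, 0.15, 0.256], [0.145, -0.989, 0.039], [0.259, 0.0, -0.966]]
contact_force: [-0.2, 0.5, -1.4]
opening: 0.0182
grip_force: 88.2
```

```bash
python3 - <<'E'
from h import *
np.set_printoptions(precision=4,suppress=True)
c=cap("side");s=manip.observe();print(s["contact_force"],s["opening"],s["tool_pos"])
v=cv2.resize(c["image"][140:270,160:370],None,fx=3.8,fy=3.8,interpolation=cv2.INTER_CUBIC)
cv2.imwrite("pics/s3.png",v[:,:,::-1])
E
python3 rel.py .6926 -.0383 .080 8.6 15
```

```text
[ 1.5023 -0.3509 -1.5412] 0.017937756567142825 [ 0.5961 -0.0529  0.0555]
now 6.95 [ 0.5961 -0.0529  0.0555] yawdeg 8.6329958091669
[100.6  -0.    1.9] [ 0.0004 -0.0027  0.0006]
```

View pics/s3.png

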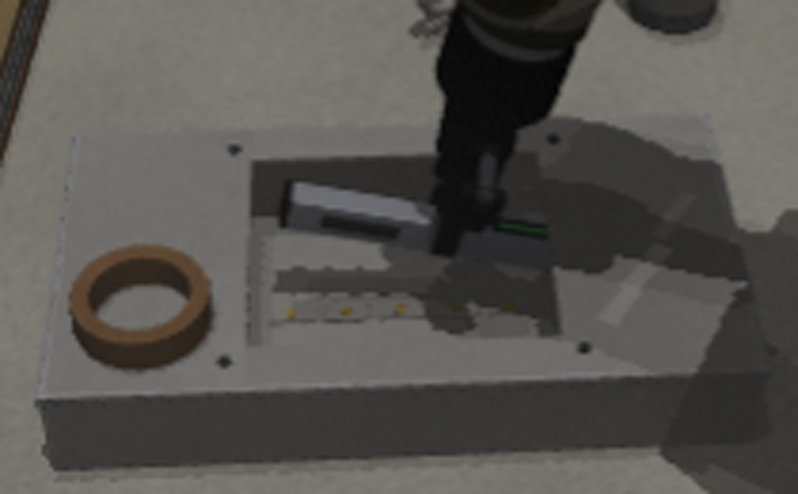

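The level is tilted with its far end (290,200) up out of the hatch, held by the gripper, with contact forces near zero. I'll hold a moment, then pull along the axis.

Emit:
jog_arm(increments=[[12,5,0,0,0,0,0],[12,15,0,1,0,0,0],[12,28,0,1,0,0,0],[12,42,0,1,0,0,0],[12,55,0,1,0,0,0]])

```text
time_s: 7.58
tool_pos: [0.6507, -0.0444, 0.0672]
tool_rot: [[0.956, 0.151, 0.253], [0.146, -0.989, 0.039], [0.256, 0.0, -0.967]]
contact_force: [-0.5, -0.2, -1.8]
opening: 0.018
grip_force: 88.2
```

Emit:
jog_arm(increments=[[12,12,0,0,0,0,0],[12,25,0,0,0,0,0],[12,38,0,0,0,0,0],[12,52,0,0,0,0,0],[12,52,0,0,0,0,0]])

```text
time_s: 8.2
tool_pos: [0.7002, -0.0368, 0.0804]
tool_rot: [[0.955, 0.151, 0.254], [0.146, -0.989, 0.038], [0.257, 0.0, -0.966]]
contact_force: [0.3, -0.0, -1.7]
opening: 0.0179
grip_force: 88.2
```

```bash
python3 - <<'E'
from h import *
np.set_printoptions(precision=4,suppress=True)
c=cap("side");s=manip.observe();print(s["contact_force"],s["opening"],s["tool_pos"])
v=cv2.resize(c["image"][120:270,160:370],None,fx=3.8,fy=3.8,interpolation=cv2.INTER_CUBIC)
cv2.imwrite("pics/s4.png",v[:,:,::-1])
E
python3 rel.py .695 -.038 .22 8.6 15; python3 rel.py .64 -.045 .24 8.6 0
```

```text
[-1.8947 -0.1954 -2.6998] 0.018228962499827243 [ 0.6994 -0.0369  0.0802]
now 8.25 [ 0.6994 -0.0369  0.0802] yawdeg 8.667402974005494
[  31.4    0.4 -136.3] [-0.0004  0.0028  0.0011]
now 8.25 [ 0.6994 -0.0369  0.0802] yawdeg 8.667402974005494
[ -17.    -1.  -169.9] [-2.00e-04 -2.59e-01  1.20e-03]
```

View pics/s4.png

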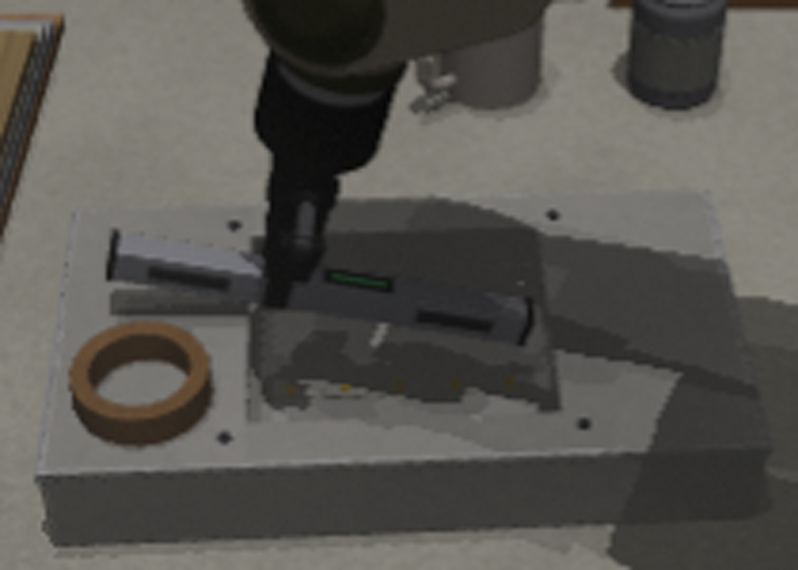

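The near end (530,320) is now free of the hatch's right edge, and the far end is above the top, clear of the tape. Lifting straight up.

Emit:
jog_arm(increments=[[12,9,0,-23,0,0,0],[12,16,0,-50,0,0,0],[12,24,0,-80,0,0,0],[12,31,0,-110,0,0,0],[12,36,0,-135,0,0,0]])

```text
time_s: 8.88
tool_pos: [0.699, -0.0372, 0.2214]
tool_rot: [[0.956, 0.15, 0.254], [0.145, -0.989, 0.038], [0.257, 0.0, -0.966]]
contact_force: [-0.2, 1.2, -0.9]
opening: 0.018
grip_force: 88.2
```

```bash
python3 rel.py .65 -.044 .23 8.6 0; python3 -c "
from h import *
print(manip.observe()['contact_force'])"
```

```text
now 8.875 [ 0.699  -0.0372  0.2214] yawdeg 8.632412058443439
[-45.6  -0.7 -21. ] [ 1.000e-04 -2.596e-01  5.000e-04]
[-0.158193    1.16567437 -0.86637084]
```

Emit:
jog_arm(increments=[[12,-12,0,-5,0,-0.07,0],[12,-25,0,-11,0,-0.14,0],[12,-38,0,-17,0,-0.2,0],[12,-45,0,-21,0,-0.26,0],[12,-45,0,-21,0,-0.26,0]])

```text
time_s: 9.5
tool_pos: [0.6511, -0.0445, 0.2289]
tool_rot: [[0.989, 0.15, -0.0], [0.15, -0.989, 0.0], [-0.0, -0.0, -1.0]]
contact_force: [0.0, -0.3, -1.9]
opening: 0.018
grip_force: 88.2
```

Emit:
jog_arm(increments=[[12,0,0,0,0,0,0],[12,0,0,0,0,0,0],[12,0,0,0,0,0,0]])

```text
time_s: 9.88
tool_pos: [0.651, -0.0445, 0.2293]
tool_rot: [[0.989, 0.15, 0.0], [0.15, -0.989, 0.0], [0.0, -0.0, -1.0]]
contact_force: [0.5, -1.0, -2.2]
opening: 0.0182
grip_force: 88.2
```

Run:
```python
from h import *
c=cap("side");s=manip.observe();print(s["contact_force"],s["opening"],s["grip_force"],s["tool_pos"])
cv2.imwrite("pics/s5.png",c["image"][60:270,130:400,::-1])
```

```text
[ 0.07414862  0.96043464 -2.03308377] 0.018270849931822254 88.19941520690918 [ 0.65104012 -0.04454684  0.22927797]
```

View pics/s5.png

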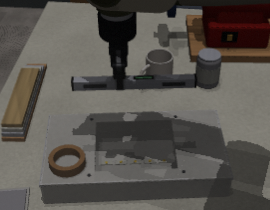

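The level is held horizontal at row ~83, well above the cabinet (top at row ~120 and below). The tape hasn't moved. Handing in.

```bash
python3 -c "
from rig import manip
print(manip.job_done())"
```

```text
the job is handed in; nothing more can be done
None
```

The level came out tilted, far end first. I handed the job in at about 10 s with it held still and level, about 16 cm above the cabinet's top; the hand-in returned no verdict, and I did not re-check the batten's position.

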